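# Clamp the tube rack with the fold-out crank

## Robot

A 6-joint arm with a two-finger parallel gripper is mounted at the origin on the work surface. World frame = base frame: x ahead of the robot, y to its left, z up, the work surface at z = 0. Lengths are in mm, angles in degrees, forces in N, time in s.
With the tool pointing down it reaches from about 300 to 850 mm from the base axis. Payload 4.2 kg.
Tool frame: the origin (TCP) lies at the very end of the fingers, on their centre line; the grasp point (between the pads) lies 19 mm behind it (env.grasp_offset is the distance from the TCP to the grasp point, in mm); z points along the fingers, y is the line along which they close (so a half turn about z gives the same grasp; the last joint's range is limited). The gripper opens to 91 mm and grips with 3 to 60 N. Pads are 32 mm wide; open, the fingers measure 118 mm over their backs; the gripper's body (76 mm by 178 mm) begins 60 mm behind the grasp point.
Start: joints at [-76.834, 18.312, 89.639, -0, 72.044, -1.146], TCP at [142.148, -557.169, 213.976] pointing down, gripper open.
Joint ranges: [-177.97, 177.97], [-48.28, 115.42], [12.27, 149.76], [-77.06, 257.06], [2.81, 150.46], [-146.56, 146.56]. Speed limits (degrees/s): [147.25, 147.25, 180, 180, 180, 180].

## Interface

Orientations are given as [roll, pitch, yaw] about the fixed x, y, z axes, in that order (R = Rz(yaw) Ry(pitch) Rx(roll)).
In Python, from workcell import env gives the robot as it stands. The module is installed in compiled form; this text tells all that it offers.
- The arm moves only by the tool send_rows, never from a script. Its argument "motion" is a list of rows, each an object of numbers: "tx", "ty", "tz": the shift along the tool's x, y, z in units of 500 mm (1.0 is 500 mm); "rx", "ry", "rz": the turn, a rotation vector about the tool's x, y, z in units of 30 degrees (1.0 is 30 degrees); "gripper": the closure, from -1 (fully open) to 1 (shut). In form: [{"tx": .., "ty": .., "tz": .., "rx": .., "ry": .., "rz": .., "gripper": ..}, ...]. A call has 1 to 12 rows; each row shifts and turns the commanded pose from where the row before left it, along the tool's axes as they then stand; what a row does not reach is not made up. A row lasts 1/8 s, in which the tool goes at most 62.5 mm and 10.7 degrees, less where a joint would pass 70% of its speed; a pose out of reach is approached as far as the arm can. A call with a number of a shift or a turn outside -1 to 1 is refused whole. A call with a gripper value outside its range is refused whole. The fingers move at their own pace and stop on an object; "grip_force" is the grip in N (left out, the last holds). Time passes only in rows, so rows that do not move let the fingers close. It gives the time, the measured TCP pose, the force, the opening and the grip force at its end, in the units of the state.
- env.state(): the state, without advancing time (a new reading comes with each control period).
- env.grab_frame(name): name is "scene" or "side" or "wrist"; returns a dict with "frame" (384x512x3 uint8, red, green, blue), "vertical_fov" (degrees; the focal length in pixels is half the picture's height over the tangent of half this angle, whatever the lens; pixels are square), "cx", "cy" (the principal point, pixels), "k1" (the pictures are not rectified: a ray, as slopes to the right and down, at radius r is drawn at 1 + k1 r^2 times it, then the intrinsics apply), "rvec" (rotation vector, rad) and "tvec" (3), from world to camera coordinates, as OpenCV has them; the wrist camera has in their place "T_tool_cam" (4x4, takes a point from camera to tool coordinates, whose origin is the TCP and whose axes are the flange's). Camera axes: x right, y down, z forward; pixel columns grow to the right and rows downward; lengths in mm; the calibration is good to about 2 mm. A picture is of the moment at which its call begins: read the wrist's pose just before it. There is no depth.
- env.job_done(): hands the job in; it is judged then, once.
The state is a dict: "time_s": time; "qpos": joint angles; "qvel": joint speeds; "effort": joint torques, N m; "ee_pos": TCP position; "ee_rot": TCP orientation; "force": force on the tool from outside, world axes, zero at the start; "torque": the same for the moment, N m; "gripper_width": finger opening in mm; "gripper_force": force on a finger pad.
Only numpy, scipy, OpenCV 4.12 (cv2) and the standard library are available. Lean on these libraries where they do the work, as an engineer would, in place of code of your own. Each camera call takes 0.05 s, during which the arm holds its last target. There are 200 camera calls.

## Task

Lock the tube rack into the bench clamp: swing the crank's red handle up out of its folded position, then crank clockwise (seen from above) until the jaw has pushed the rack against the end stop and the crank clearly stiffens, so the rack is held snugly but not crushed. Then fold the handle back down flat and let go, leaving the rack clamped and the things standing around it where they are.

Things in the scene. Friction and masses are not known exactly. Their poses are not given: they have to be found in the camera images.
- crank_axis (a point): Point on the crank's vertical axis, level with the fold pivot (124 mm above the table). Crank on a blue round turret (dia 104, foot 120, top 75 mm up). Clockwise from above closes the jaw 8 mm per rad (50 mm a turn). It starts at its end of travel, cannot go anticlockwise, and stays where left: 0.45 N m friction, i.e. 7.5 N sideways at the handle to turn it freely.
- handle_pivot (a point): The handle's fold pivot at the outer end of the crank arm, 60 mm from the crank axis. The steel arm runs from the axis to this pivot: 14 mm wide, its top 14 mm and its underside 24 mm below the pivot's height. The fold axis is level and at right angles to the arm.
- handle_grip (a point): Centre of the red ball (dia 24 mm) at the free end of the handle, 55 mm from the pivot: hold it here. The handle spins freely about its length, so the hand need not turn while cranking. Folded, it lies level along the arm top, the ball nearly over the crank axis and wider than the arm; turret top 49 mm below its centre (hub dia 24, up to 24 mm below). Swung out, it stands upright over the pivot.
- handle (a joint): Fold angle, rad: 0 = folded flat on the arm (ball near the crank axis), 1.57 = upright, end of travel 1.72. Stiff hinge (0.06 N m friction, about 1.1 N at the ball): stays where put, and can lean a few degrees while cranking. A pinched ball twists and may creep between the fingers while the handle is swung.
- jaw_face (a point): Centre of the black rubber face (120 x 44 mm) of the blue jaw, 37 mm above the table; x = the way it closes, away from the turret. Rubber: 15 N/mm. Each newton on the rack adds 0.13 N at the handle on top of friction. Snug is 30 to 70 N (4 to 9 N more at the handle than when turning freely); under 12 N is loose, over 100 N crushes the rack. Above 56 N the crank creeps back when let go.
- jaw_pad: The jaw's rubber-faced pad; for its place use jaw_face (this origin lies 100 mm behind the face, at table height).
- rack: White three-tier tube rack with seven capped tubes, 70 mm along its x axis (towards the stop), 150 mm wide, 62 mm high, caps to 85 mm; 0.3 to 0.65 kg. Loose on the aluminium tray (top 10 mm above the table); origin under its centre. It slides ahead of the jaw.
- end_stop: Blue end stop fixed on the tray beyond the rack, 150 mm wide; its yellow face plate (10 mm thick, 46 mm high) is set forward towards the rack by 0 to 24 mm, clamped at a different place each time and not measured. Origin at the plate's foot when fully back, x away from the rack. The jaw travels 35 to 58 mm (0.7 to 1.2 turns) to bring the rack home, then 0.3 to 0.8 rad more to be snug.
- jar: Bystander: specimen jar with yellow lid, dia 56 mm, 65 mm high; origin under its centre.
- reagent: Bystander: small amber bottle, dia 44 mm, 85 mm high; origin under its centre.
- cassette_a: Bystander: blue test cassette lying on the table, 70 x 21 x 6 mm; origin under its centre.
- cassette_b: Bystander: another blue test cassette, 70 x 21 x 6 mm; origin under its centre.
Things that resemble listed ones, but are neither listed nor needed, are in the scene too. Leave any green look-alike of the rack alone.

How it is judged:
By the outcome, as a careful person would: the job done as asked, in the order asked, and still so for the second after the job is handed in, with the robot touching nothing.
It also fails if it takes over 72 s, if anything falls off the work surface, if the arm or the gripper's body presses on something with over 40 N, if the wrist force passes 120 N, or if a joint passes its speed limit or range.

## Working session

There is one attempt and no reset: what is moved stays moved. The work goes in short steps, Python scripts to look and compute and a tool call to move; the robot and the scene stay as the last step left them, time stands still between calls to the robot, and variables do not carry over. Pictures are saved under pics/ and viewed, at most 10 in all, crops included, and the job is handed in when it is done.

Besides the shell and the picture viewer there is one more tool, called after "Emit:" by a JSON object that holds its "name" and its "arguments". send_rows: Moves the arm, as the interface text tells. Shifts and turns lie within -1 to 1; 1 stands for 500 mm of shift or 30 degrees of turn. Its arguments: {"type":"object","properties":{"motion":{"type":"array"},"grip_force":{"type":"number"}},"required":["motion"]}

```bash
mkdir -p pics; cat > h.py <<'E'
import numpy as np, cv2
from scipy.spatial.transform import Rotation as R
from workcell import env
def cam(name):
    s=env.state(); f=env.grab_frame(name)
    H=f["frame"].shape[0]; F=H/2/np.tan(np.radians(f["vertical_fov"])/2)
    K=np.array([[F,0,f["cx"]],[0,F,f["cy"]],[0,0,1]]); D=np.array([f["k1"],0,0,0.])
    if "rvec" in f:
        Rw=cv2.Rodrigues(np.array(f["rvec"],float))[0]; t=np.array(f["tvec"],float).ravel()
    else:
        T=np.array(f["T_tool_cam"]); Rt=R.from_euler("xyz",s["ee_rot"],degrees=True).as_matrix()
        Rc=Rt@T[:3,:3]; c=Rt@T[:3,3]+np.array(s["ee_pos"]); Rw=Rc.T; t=-Rw@c
    return dict(img=cv2.cvtColor(f["frame"],cv2.COLOR_RGB2BGR),K=K,D=D,R=Rw,t=t)
def ray(c,px):
    u=cv2.undistortPoints(np.array([[px]],float),c["K"],c["D"])[0,0]
    d=c["R"].T@np.array([u[0],u[1],1]); return -c["R"].T@c["t"], d/np.linalg.norm(d)
def onz(c,px,z):
    o,d=ray(c,px); return o+d*(z-o[2])/d[2]
def tri(rays):
    A=0;b=0
    for o,d in rays:
        P=np.eye(3)-np.outer(d,d); A=A+P; b=b+P@o
    p=np.linalg.solve(A,b); return p,[np.linalg.norm((np.eye(3)-np.outer(d,d))@(p-o)) for o,d in rays]
def proj(c,p): return cv2.projectPoints(np.array([p],float),cv2.Rodrigues(c["R"])[0],c["t"],c["K"],c["D"])[0][0,0]
def red(c,amin=15):
    h=cv2.cvtColor(c["img"],cv2.COLOR_BGR2HSV)
    m=(((h[...,0]<8)|(h[...,0]>172))&(h[...,1]>130)&(h[...,2]>60)).astype(np.uint8)
    n,l,s,ce=cv2.connectedComponentsWithStats(m)
    return [(s[i].tolist(),ce[i].round(1).tolist()) for i in range(1,n) if s[i,4]>=amin]
E
python3 - <<'E'
from h import *
s=env.state(); print(s, env.grasp_offset)
a=[]
for n in("scene","side"):
    c=cam(n); print(n,red(c), -c["R"].T@c["t"]); a.append(c["img"])
cv2.imwrite("pics/a.png",a[0]);cv2.imwrite("pics/b.png",a[1])
E
```

```text
{'time_s': 0.0, 'qpos': array([-7.68322680e+01,  1.83508226e+01,  8.97098961e+01, -1.41143806e-03,
        7.20433276e+01, -1.14550745e+00]), 'qvel': array([-0.02849019,  0.00982513,  0.08637048,  0.04320248,  0.09823124,
        0.01591918]), 'effort': array([-1.29745280e-03, -4.12461984e+01, -2.31970811e+01,  7.26407859e-02,
        4.54454182e-02, -1.27545050e-04]), 'ee_pos': array([ 142.02851228, -556.63153459,  213.10484734]), 'ee_rot': array([-1.79895948e+02, -7.38419075e-04,  1.43136752e+01]), 'force': array([-0.20306783,  0.06753743, -0.66111321]), 'torque': array([-0.03364852, -0.05269981, -0.02755401]), 'gripper_force': 0.0, 'gripper_width': 90.85242327596751} 18.8
scene [([125, 136, 5, 6, 24], [127.2, 138.9]), ([110, 144, 6, 6, 26], [112.7, 146.6]), ([91, 148, 5, 6, 23], [93.3, 150.8]), ([222, 152, 20, 11, 110], [230.4, 157.2]), ([163, 167, 5, 6, 22], [165.0, 169.2]), ([169, 179, 6, 6, 27], [171.8, 181.0]), ([168, 194, 6, 7, 27], [170.9, 196.8]), ([493, 338, 19, 46, 622], [503.8, 365.1])] [989.94835744 566.66363393 848.13933854]
side [([96, 80, 74, 42, 2228], [132.8, 99.8]), ([318, 200, 7, 7, 36], [320.7, 202.5]), ([248, 204, 21, 16, 152], [258.7, 211.3]), ([318, 214, 7, 7, 35], [320.6, 216.5]), ([326, 227, 7, 7, 37], [328.8, 229.7]), ([420, 270, 8, 8, 52], [423.2, 273.4]), ([397, 272, 8, 9, 55], [400.4, 276.2]), ([382, 282, 8, 10, 57], [385.4, 286.5])] [ 325.33313912 -604.98867836  675.01054426]
```

View pics/a.png

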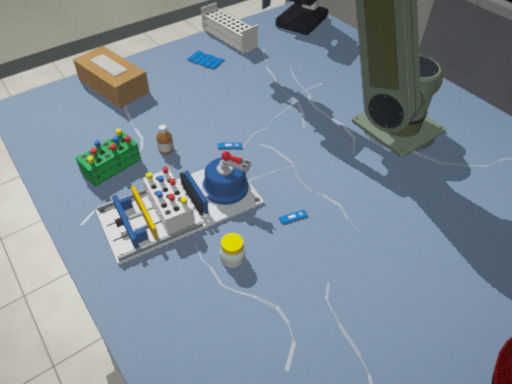

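View pics/b.png

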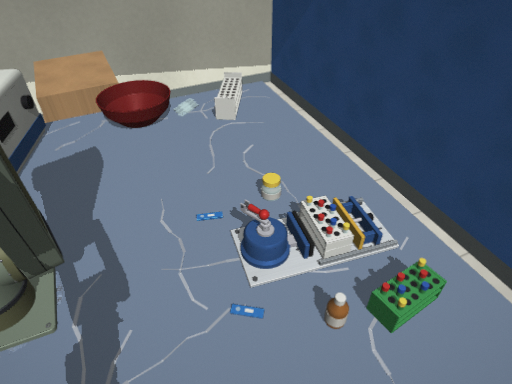

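Scene: red handle with ball at about (226,156) and pivot near (246,163). Side: ball at (264,214), pivot near (246,206). Other red things are the rack caps at scene (165,169), (172,181) and (171,197), the green look-alike's caps at (93..127,139..151), and the bowl at (504,365). I choose the handle on the blue turret and check it in a close crop.

```bash
python3 - <<'E'
from h import *
S=cam("scene");T=cam("side")
a=cv2.resize(S["img"][130:220,180:280],None,fx=4,fy=4,interpolation=2)
b=cv2.resize(T["img"][185:275,225:325],None,fx=4,fy=4,interpolation=2)
cv2.imwrite("pics/c.png",np.hstack([a,b]))
p,e=tri([ray(S,(226.5,156)),ray(T,(264,214.5))]);print("ball",p,e)
p,e=tri([ray(S,(246,164)),ray(T,(247,206))]);print("pivot",p,e)
for n,c,x in(("jar",S,(232,243)),("reag",S,(164,132))): print(n,onz(c,x,65 if n=="jar" else 85))
# yellow plate
for n,x in(("cassA",(230,146)),("cassB",(293,216))): print(n,onz(S,x,6))
E
```

```text
ball [574.6044594  -82.75507147 121.86661324] [np.float64(1.8565254209135982), np.float64(1.8565254209136077)]
pivot [551.59233361 -36.400343   118.2196932 ] [np.float64(3.188967832486555), np.float64(3.1889678324864277)]
jar [685.21373797 102.14930902  65.        ]
reag [ 635.64206068 -290.18191476   85.        ]
cassA [ 474.8007525  -214.14531989    6.        ]
cassB [493.80971356  88.30957967   6.        ]
```

View pics/c.png

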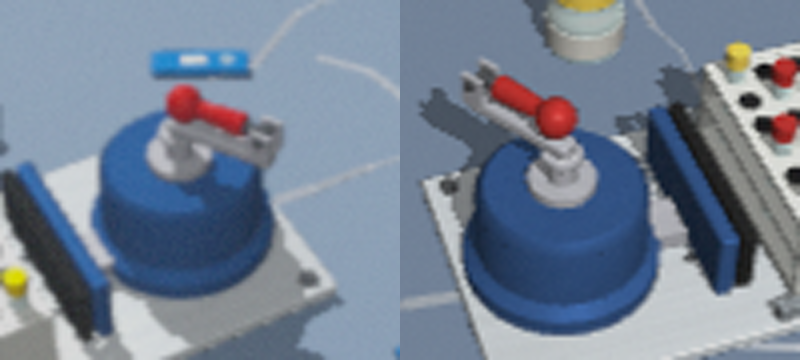

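Confirmed: the red ball sits over the hub, and the arm points towards the robot's left and back. Moving above it for a wrist view.

Emit:
{"name": "send_rows", "arguments": {"motion": [{"tx": 0.09,"ty": -0.06,"tz": -0.02,"gripper": -1},{"tx": 0.09,"ty": -0.06,"tz": -0.02,"gripper": -1},{"tx": 0.09,"ty": -0.06,"tz": -0.02,"gripper": -1},{"tx": 0.09,"ty": -0.06,"tz": -0.02,"gripper": -1},{"tx": 0.09,"ty": -0.06,"tz": -0.02,"gripper": -1},{"tx": 0.09,"ty": -0.06,"tz": -0.02,"gripper": -1},{"tx": 0.09,"ty": -0.06,"tz": -0.02,"gripper": -1},{"tx": 0.09,"ty": -0.06,"tz": -0.02,"gripper": -1},{"tx": 0.09,"ty": -0.06,"tz": -0.02,"gripper": -1},{"tx": 0.09,"ty": -0.06,"tz": -0.02,"gripper": -1},{"tx": 0.07,"ty": -0.06,"tz": -0.02,"gripper": -1},{"tx": 0,"gripper": -1}]}}

```text
invalid input at $.motion[0]: expected keys tx, ty, tz, rx, ry, rz, gripper
```

```bash
python3 - <<'E'
from h import *
W=cam("wrist"); s=env.state(); print(s["ee_pos"],s["ee_rot"],s["force"],s["qpos"])
print(red(W,30), -W["R"].T@W["t"], proj(W,(574,-83,124)),proj(W,(551,-36,124)))
cv2.imwrite("pics/d.png",W["img"])
E
```

```text
[ 142.09627688 -556.93236438  213.58735987] [-1.79955627e+02 -6.26063892e-04  1.43135713e+01] [-0.41593295 -0.24027538 -0.60327825] [-7.68331531e+01  1.83299339e+01  8.96696049e+01 -2.75497100e-04
  7.20448375e+01 -1.14663967e+00]
[] [ 206.92938642 -541.12575245  384.10585482] [-244.10588029 -535.84851162] [-294.59737722 -494.03973877]
```

View pics/d.png

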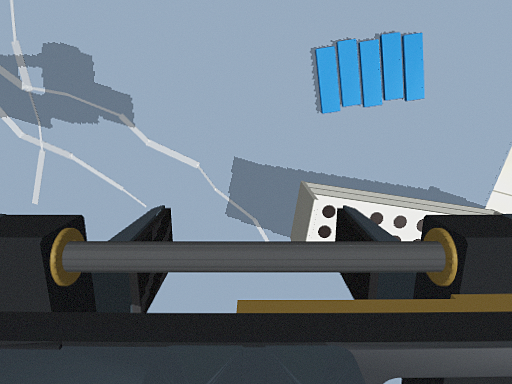

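The picture is still of the start pose, because the move was refused: every row needs all the keys. Sending again with a shorter shift, since the camera sits 67 mm ahead of the TCP.

Emit:
{"name": "send_rows", "arguments": {"motion": [{"tx": 0.08,"ty": -0.0645,"tz": -0.021,"rx": 0,"ry": 0,"rz": 0,"gripper": -1},{"tx": 0.08,"ty": -0.0645,"tz": -0.021,"rx": 0,"ry": 0,"rz": 0,"gripper": -1},{"tx": 0.08,"ty": -0.0645,"tz": -0.021,"rx": 0,"ry": 0,"rz": 0,"gripper": -1},{"tx": 0.08,"ty": -0.0645,"tz": -0.021,"rx": 0,"ry": 0,"rz": 0,"gripper": -1},{"tx": 0.08,"ty": -0.0645,"tz": -0.021,"rx": 0,"ry": 0,"rz": 0,"gripper": -1},{"tx": 0.08,"ty": -0.0645,"tz": -0.021,"rx": 0,"ry": 0,"rz": 0,"gripper": -1},{"tx": 0.08,"ty": -0.0645,"tz": -0.021,"rx": 0,"ry": 0,"rz": 0,"gripper": -1},{"tx": 0.08,"ty": -0.0645,"tz": -0.021,"rx": 0,"ry": 0,"rz": 0,"gripper": -1},{"tx": 0.08,"ty": -0.0645,"tz": -0.021,"rx": 0,"ry": 0,"rz": 0,"gripper": -1},{"tx": 0.08,"ty": -0.0645,"tz": -0.021,"rx": 0,"ry": 0,"rz": 0,"gripper": -1},{"tx": 0.08,"ty": -0.0645,"tz": -0.021,"rx": 0,"ry": 0,"rz": 0,"gripper": -1},{"tx": 0,"ty": 0,"tz": 0,"rx": 0,"ry": 0,"rz": 0,"gripper": -1}]}}

```text
time_s: 1.75
ee_pos: [482.5, -102.3, 329.7]
ee_rot: [180.0, -0.1, 14.6]
force: [-0.5, -1.2, 0.3]
gripper_width: 91.2
gripper_force: 0.0
```

```bash
python3 - <<'E'
from h import *
W=cam("wrist"); s=env.state(); print(s["ee_pos"],s["ee_rot"],s["force"],s["qpos"])
print(red(W,30), -W["R"].T@W["t"], proj(W,(574,-83,124)),proj(W,(551,-36,124)))
cv2.imwrite("pics/e.png",W["img"])
E
```

```text
[ 481.21669855 -103.71494872  329.28322646] [1.79980677e+02 3.25733133e-02 1.44852516e+01] [-0.57391059 -1.01397271 -0.73528061] [-1.34792792e+01  7.68059931e+00  8.73745168e+01 -3.24664810e-02
  8.49645937e+01  6.20383189e+01]
[([479, 14, 18, 14, 186], [488.1, 20.6]), ([221, 79, 47, 26, 666], [245.6, 91.3])] [547.04651153 -86.13001863 500.46827281] [256.62687359  90.51409371] [210.89438627 100.22166175]
```

View pics/e.png

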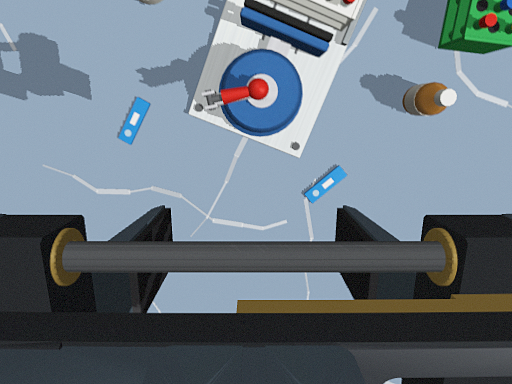

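The wrist view shows the ball at (258.5, 89.5), the fork pivot near (211, 98), and the hub and turret centred near (262, 91). Computing positions on the planes at their known heights.

```bash
python3 - <<'E'
from h import *
W=cam("wrist")
h=cv2.cvtColor(W["img"],cv2.COLOR_BGR2HSV)
m=((h[...,0]<8)|(h[...,0]>172))&(h[...,1]>130)&(h[...,2]>60); m[:,:247]=0;m[:,300:]=0;m[:70]=0;m[110:]=0
v,u=np.nonzero(m); print("ball px",u.min(),u.max(),v.min(),v.max())
bp=((u.max()-8.3),(v.min()+v.max())/2); print(bp)
b=onz(W,bp,124); print("ball",b)
p=onz(W,(211,98),124); print("pivot",p, np.linalg.norm(p-b))
mb=((h[...,0]>105)&(h[...,0]<125)&(h[...,1]>150)).astype(np.uint8); mb[:50]=0;mb[140:]=0;mb[:,:215]=0;mb[:,305:]=0
v,u=np.nonzero(mb); c,r=cv2.minEnclosingCircle(np.c_[u,v].astype(np.float32)); print(c,r,"turret@75",onz(W,c,75),onz(W,c,40))
S=cam("scene");T=cam("side")
pr,e=tri([ray(S,(226,155.7)),ray(T,(264,214)),ray(W,bp)]);print("ball tri",pr,e)
pr,e=tri([ray(S,(246.2,164.5)),ray(T,(247,205)),ray(W,(211,98))]);print("piv tri",pr,e)
d=(p-b)[:2];print("arm dir deg",np.degrees(np.arctan2(d[1],d[0])))
# jaw direction from bottom edge of jaw/ end wall: base plate edge pixels
q1=onz(W,(295,147),10);q2=onz(W,(198,108),10);print(q1,q2)
E
```

```text
ball px 247 266 76 97
(np.float64(257.7), np.float64(86.5))
ball [576.74835645 -84.82032474 124.        ]
pivot [551.81122766 -37.36082881 124.        ] 53.612164155851794
(260.0, 90.74698638916016) 43.42033767700195 turret@75 [576.52624238 -88.56211231  75.        ] [579.03536536 -88.64751152  40.        ]
ball tri [575.65705139 -83.67042325 123.31865286] [np.float64(2.068055643150144), np.float64(0.5126901546716996), np.float64(1.6183961830607863)]
piv tri [552.16613813 -35.33895941 118.86651384] [np.float64(3.4649853870896625), np.float64(3.1074424357185975), np.float64(1.3530318528422605)]
arm dir deg 117.71924284055268
[ 515.81986724 -160.49652265   10.        ] [535.00975282  -6.79277889  10.        ]
```

Emit:
{"name": "send_rows", "arguments": {"motion": [{"tx": 0,"ty": 0,"tz": 0,"rx": 0,"ry": 0,"rz": -0.343,"gripper": -1},{"tx": 0,"ty": 0,"tz": 0,"rx": 0,"ry": 0,"rz": -0.343,"gripper": -1},{"tx": 0,"ty": 0,"tz": 0,"rx": 0,"ry": 0,"rz": -0.343,"gripper": -1},{"tx": 0,"ty": 0,"tz": 0,"rx": 0,"ry": 0,"rz": -0.343,"gripper": -1},{"tx": 0,"ty": 0,"tz": 0,"rx": 0,"ry": 0,"rz": -0.343,"gripper": -1},{"tx": 0,"ty": 0,"tz": 0,"rx": 0,"ry": 0,"rz": -0.343,"gripper": -1},{"tx": 0,"ty": 0,"tz": 0,"rx": 0,"ry": 0,"rz": -0.343,"gripper": -1},{"tx": 0,"ty": 0,"tz": 0,"rx": 0,"ry": 0,"rz": -0.343,"gripper": -1},{"tx": 0,"ty": 0,"tz": 0,"rx": 0,"ry": 0,"rz": -0.343,"gripper": -1},{"tx": 0,"ty": 0,"tz": 0,"rx": 0,"ry": 0,"rz": -0.343,"gripper": -1},{"tx": -0.025,"ty": 0.093,"tz": 0.05,"rx": 0,"ry": 0,"rz": 0,"gripper": -1},{"tx": -0.025,"ty": 0.09,"tz": 0.05,"rx": 0,"ry": 0,"rz": 0,"gripper": -1}]}}

```text
time_s: 3.45
ee_pos: [574.0, -86.7, 279.6]
ee_rot: [179.9, 0.1, 117.0]
force: [0.5, -0.1, 0.4]
gripper_width: 91.4
gripper_force: 0.0
```

Emit:
{"name": "send_rows", "arguments": {"motion": [{"tx": 0,"ty": 0,"tz": 0.05,"rx": 0,"ry": 0,"rz": 0,"gripper": -0.2},{"tx": 0,"ty": 0,"tz": 0.05,"rx": 0,"ry": 0,"rz": 0,"gripper": -0.2},{"tx": 0,"ty": 0,"tz": 0.05,"rx": 0,"ry": 0,"rz": 0,"gripper": -0.2},{"tx": 0,"ty": 0,"tz": 0,"rx": 0,"ry": 0,"rz": 0,"gripper": -0.2},{"tx": 0,"ty": 0,"tz": 0,"rx": 0,"ry": 0,"rz": 0,"gripper": -0.2}]}}

```text
time_s: 4.08
ee_pos: [573.8, -86.0, 205.5]
ee_rot: [179.9, 0.1, 117.1]
force: [0.8, -0.1, 0.3]
gripper_width: 54.8
gripper_force: 0.0
```

```bash
cat >> h.py <<'E'
def rel(target):
    s=env.state(); Rt=R.from_euler("xyz",s["ee_rot"],degrees=True).as_matrix()
    return (Rt.T@(np.array(target)-s["ee_pos"])/500).round(4)
E
python3 - <<'E'
from h import *
s=env.state();print(s["ee_pos"],s["ee_rot"],s["force"],s["qpos"],s["gripper_width"]); print(rel((574.2,-84.1,107)))
E
```

```text
[573.81059971 -85.98959028 205.50649723] [1.79933857e+02 6.18246556e-02 1.17133085e+02] [ 0.78921976 -0.07509857  0.32196743] [-9.65271079e+00  1.90411990e+01  8.98048626e+01 -1.04726448e-02
  7.10639438e+01 -3.67824409e+01] 54.84032965572585
[0.0032 0.0022 0.197 ]
```

Emit:
{"name": "send_rows", "arguments": {"motion": [{"tx": 0.0032,"ty": 0.0022,"tz": 0.05,"rx": 0,"ry": 0,"rz": 0,"gripper": -0.2},{"tx": 0,"ty": 0,"tz": 0.05,"rx": 0,"ry": 0,"rz": 0,"gripper": -0.2},{"tx": 0,"ty": 0,"tz": 0.05,"rx": 0,"ry": 0,"rz": 0,"gripper": -0.2},{"tx": 0,"ty": 0,"tz": 0.03,"rx": 0,"ry": 0,"rz": 0,"gripper": -0.2},{"tx": 0,"ty": 0,"tz": 0.017,"rx": 0,"ry": 0,"rz": 0,"gripper": -0.2},{"tx": 0,"ty": 0,"tz": 0,"rx": 0,"ry": 0,"rz": 0,"gripper": -0.2},{"tx": 0,"ty": 0,"tz": 0,"rx": 0,"ry": 0,"rz": 0,"gripper": -0.2}]}}

```text
time_s: 4.95
ee_pos: [574.5, -83.3, 106.9]
ee_rot: [179.9, 0.1, 117.2]
force: [0.6, 0.5, -0.9]
gripper_width: 54.9
gripper_force: 0.0
```

```bash
python3 - <<'E'
from h import *
s=env.state();print(s["ee_pos"],s["force"],rel((574.2,-84.1,107)))
W=cam("wrist");a=cv2.resize(W["img"][150:350,120:400],None,fx=2,fy=2)
T=cam("side");b=cv2.resize(T["img"][160:280,200:330],None,fx=3,fy=3); 
o=np.zeros((400,560+390,3),np.uint8);o[:,:560]=a;o[:360,560:]=b;cv2.imwrite("pics/f.png",cv2.resize(o,(800,337)))
E
```

```text
[574.54101162 -83.25409526 106.8569162 ] [ 0.57554182  0.47386984 -0.87309092] [-0.0012 -0.0014 -0.0003]
```

View pics/f.png

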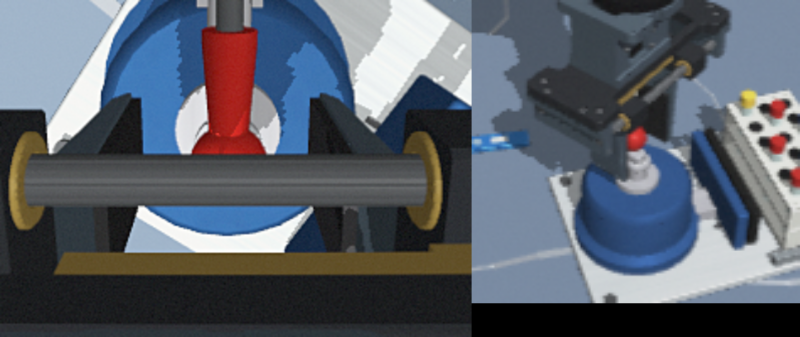

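The ball sits centred between the fingers (in the composite at about (228,150), with the fingers at x 130 and 320), and the handle runs along tool +x. Closing on it.

Emit:
{"name": "send_rows", "arguments": {"motion": [{"tx": 0,"ty": 0,"tz": 0,"rx": 0,"ry": 0,"rz": 0,"gripper": 0.3},{"tx": 0,"ty": 0,"tz": 0,"rx": 0,"ry": 0,"rz": 0,"gripper": 0.6},{"tx": 0,"ty": 0,"tz": 0,"rx": 0,"ry": 0,"rz": 0,"gripper": 1},{"tx": 0,"ty": 0,"tz": 0,"rx": 0,"ry": 0,"rz": 0,"gripper": 1}], "grip_force": 20}}

```text
time_s: 5.55
ee_pos: [574.8, -82.8, 106.1]
ee_rot: [179.9, 0.0, 117.2]
force: [3.3, 1.6, -0.7]
gripper_width: 22.3
gripper_force: 20.0
```

```bash
python3 - <<'E'
from h import *
s=env.state();print(s["ee_pos"],s["ee_rot"],s["force"],s["torque"],s["gripper_width"],s["gripper_force"])
# fold arc 0..1.57 in 12 steps (x along arm, z down) units of 500
t=np.linspace(0,1.57,13); x=-55*np.cos(t); z=-55*np.sin(t)
print(np.c_[np.diff(x),np.diff(z)].round(1).tolist())
E
```

```text
[574.84054768 -82.79337844 106.12217806] [1.79868773e+02 3.30379141e-02 1.17198808e+02] [ 3.274272    1.63746858 -0.67370486] [ 0.29800844 -0.54748431 -0.03343583] 22.33338159780098 19.99994784593582
[[0.5, -7.2], [1.4, -7.1], [2.3, -6.8], [3.2, -6.4], [4.0, -6.0], [4.7, -5.4], [5.4, -4.7], [6.0, -4.0], [6.4, -3.2], [6.8, -2.3], [7.1, -1.4], [7.2, -0.5]]
```

Emit:
{"name": "send_rows", "arguments": {"motion": [{"tx": 0.001,"ty": 0,"tz": -0.0144,"rx": 0,"ry": 0,"rz": 0,"gripper": 1},{"tx": 0.0028,"ty": 0,"tz": -0.0142,"rx": 0,"ry": 0,"rz": 0,"gripper": 1},{"tx": 0.0046,"ty": 0,"tz": -0.0136,"rx": 0,"ry": 0,"rz": 0,"gripper": 1},{"tx": 0.0064,"ty": 0,"tz": -0.0128,"rx": 0,"ry": 0,"rz": 0,"gripper": 1},{"tx": 0.008,"ty": 0,"tz": -0.012,"rx": 0,"ry": 0,"rz": 0,"gripper": 1},{"tx": 0.0094,"ty": 0,"tz": -0.0108,"rx": 0,"ry": 0,"rz": 0,"gripper": 1}]}}

```text
time_s: 6.3
ee_pos: [567.4, -68.8, 145.8]
ee_rot: [179.9, 0.1, 117.2]
force: [4.8, 1.6, -2.8]
gripper_width: 22.6
gripper_force: 20.0
```

```bash
python3 - <<'E'
from h import *
s=env.state();print(s["ee_pos"],s["force"],s["torque"],s["gripper_width"],s["gripper_force"])
E
```

```text
[567.40605971 -68.77694201 145.77466377] [ 4.83427209  1.60937186 -2.8351189 ] [ 0.1895357  -0.98514465  0.03720157] 22.57910378259436 19.999544620513916
```

Emit:
{"name": "send_rows", "arguments": {"motion": [{"tx": 0.0108,"ty": 0,"tz": -0.0094,"rx": 0,"ry": 0,"rz": 0,"gripper": 1},{"tx": 0.012,"ty": 0,"tz": -0.008,"rx": 0,"ry": 0,"rz": 0,"gripper": 1},{"tx": 0.0128,"ty": 0,"tz": -0.0064,"rx": 0,"ry": 0,"rz": 0,"gripper": 1},{"tx": 0.0136,"ty": 0,"tz": -0.0046,"rx": 0,"ry": 0,"rz": 0,"gripper": 1},{"tx": 0.0142,"ty": 0,"tz": -0.0028,"rx": 0,"ry": 0,"rz": 0,"gripper": 1},{"tx": 0.0144,"ty": 0,"tz": -0.001,"rx": 0,"ry": 0,"rz": 0,"gripper": 1},{"tx": 0,"ty": 0,"tz": 0,"rx": 0,"ry": 0,"rz": 0,"gripper": 1}]}}

```text
time_s: 7.18
ee_pos: [550.0, -34.2, 163.1]
ee_rot: [179.8, 0.2, 117.2]
force: [3.6, 1.2, 8.1]
gripper_width: 22.4
gripper_force: 20.0
```

```bash
python3 - <<'E'
from h import *
s=env.state();print(s["ee_pos"],s["force"],s["torque"],s["gripper_width"],s["gripper_force"])
o=[]
for n,y,x in(("side",150,190),("scene",110,180)):
    c=cam(n); o.append(cv2.resize(c["img"][y:y+130,x:x+130],None,fx=3,fy=3)); print(n,red(c,20))
W=cam("wrist");cv2.imwrite("pics/g.png",np.hstack(o))
E
```

```text
[550.03313235 -34.19563965 163.13103835] [3.61461439 1.16248583 8.07019127] [ 0.02777153 -0.85999471  0.07116969] 22.40016204939882 20.000836551189423
side [([96, 81, 74, 41, 2270], [133.2, 99.9]), ([243, 181, 9, 21, 77], [247.2, 190.3]), ([318, 200, 7, 7, 36], [320.7, 202.5]), ([318, 214, 7, 7, 35], [320.6, 216.5]), ([326, 227, 7, 7, 37], [328.8, 229.7]), ([419, 270, 9, 8, 52], [423.2, 273.4]), ([397, 272, 8, 9, 55], [400.4, 276.2]), ([382, 282, 8, 10, 57], [385.4, 286.5])]
scene [([125, 136, 5, 6, 25], [127.1, 138.8]), ([110, 144, 6, 6, 24], [112.8, 146.7]), ([91, 149, 6, 5, 23], [93.4, 150.9]), ([163, 167, 5, 6, 21], [165.0, 169.2]), ([169, 179, 6, 6, 27], [171.8, 181.0]), ([168, 194, 6, 6, 25], [170.8, 196.6]), ([493, 337, 19, 47, 640], [503.8, 364.7])]
```

View pics/g.png

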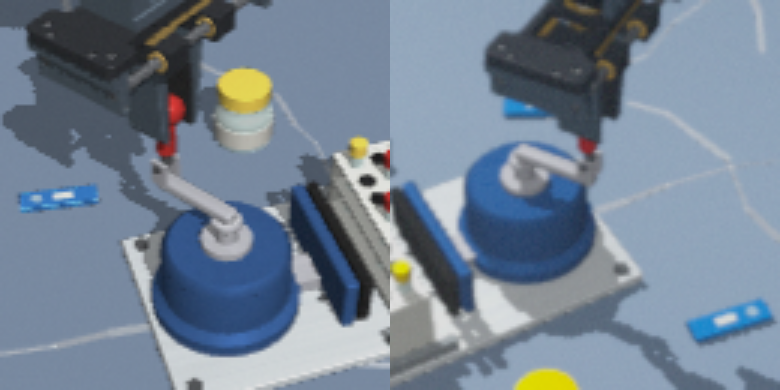

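The handle is upright (side crop: ball at (172,110) directly above the fork at (165,165)) and the bystanders are undisturbed. Relieving the vertical load, then computing the circle steps. At this yaw tool +y is the clockwise tangent.

```bash
cat > arc.py <<'E'
import sys,json,numpy as np
a,st,n=map(float,sys.argv[1:4]); f=a+st*np.arange(int(n)+1)
x=60*np.cos(f)/500;y=60*np.sin(f)/500
print([[round(p,4),round(q,4)] for p,q in zip(np.diff(x),np.diff(y))])
E
python3 arc.py 0 .15 12; python3 arc.py 1.8 .15 12;python3 arc.py 3.6 .05 12
cat > fs.py <<'E'
from h import *
s=env.state();A=np.array([576.5,-88.5]);d=s["ee_pos"][:2]-A;a=np.arctan2(d[1],d[0])
t=np.array([np.sin(a),-np.cos(a)]);r=np.array([np.cos(a),np.sin(a)]);F=s["force"]
print("t",round(s["time_s"],2),"phi",round((np.radians(117.2)-a)%(2*np.pi),3),"r",np.linalg.norm(d).round(2),"z",s["ee_pos"][2].round(1),"Ft(resist)",(-F[:2]@t).round(2),"Fr",(F[:2]@r).round(2),"Fz",F[2].round(2),"yaw",s["ee_rot"].round(1),s["gripper_width"].round(1))
E
```

```text
[[np.float64(-0.0013), np.float64(0.0179)], [np.float64(-0.004), np.float64(0.0175)], [np.float64(-0.0066), np.float64(0.0167)], [np.float64(-0.009), np.float64(0.0156)], [np.float64(-0.0112), np.float64(0.014)], [np.float64(-0.0132), np.float64(0.0122)], [np.float64(-0.0149), np.float64(0.0101)], [np.float64(-0.0162), np.float64(0.0078)], [np.float64(-0.0172), np.float64(0.0052)], [np.float64(-0.0178), np.float64(0.0026)], [np.float64(-0.018), np.float64(-0.0001)], [np.float64(-0.0178), np.float64(-0.0028)]]
[[np.float64(-0.0172), np.float64(-0.0054)], [np.float64(-0.0162), np.float64(-0.0079)], [np.float64(-0.0148), np.float64(-0.0102)], [np.float64(-0.0131), np.float64(-0.0123)], [np.float64(-0.0111), np.float64(-0.0141)], [np.float64(-0.0089), np.float64(-0.0156)], [np.float64(-0.0064), np.float64(-0.0168)], [np.float64(-0.0039), np.float64(-0.0176)], [np.float64(-0.0012), np.float64(-0.0179)], [np.float64(0.0015), np.float64(-0.0179)], [np.float64(0.0042), np.float64(-0.0175)], [np.float64(0.0067), np.float64(-0.0167)]]
[[np.float64(0.0028), np.float64(-0.0053)], [np.float64(0.0031), np.float64(-0.0052)], [np.float64(0.0033), np.float64(-0.005)], [np.float64(0.0036), np.float64(-0.0048)], [np.float64(0.0038), np.float64(-0.0047)], [np.float64(0.004), np.float64(-0.0045)], [np.float64(0.0042), np.float64(-0.0043)], [np.float64(0.0044), np.float64(-0.004)], [np.float64(0.0046), np.float64(-0.0038)], [np.float64(0.0048), np.float64(-0.0036)], [np.float64(0.005), np.float64(-0.0033)], [np.float64(0.0052), np.float64(-0.0031)]]
```

Emit:
{"name": "send_rows", "arguments": {"motion": [{"tx": 0,"ty": 0,"tz": -0.003,"rx": 0,"ry": 0,"rz": 0,"gripper": 1},{"tx": 0,"ty": 0,"tz": 0,"rx": 0,"ry": 0,"rz": 0,"gripper": 1}], "grip_force": 35}}

```text
time_s: 7.58
ee_pos: [549.9, -34.2, 163.3]
ee_rot: [179.8, 0.1, 117.2]
force: [5.3, 0.7, 1.5]
gripper_width: 22.0
gripper_force: 35.0
```

```bash
python3 fs.py
```

```text
Traceback (most recent call last):
  File "fs.py", line 4, in <module>
    print("t",round(s["time_s"],2),"phi",round((np.radians(117.2)-a)%(2*np.pi),3),"r",np.linalg.norm(d).round(2),"z",s["ee_pos"][2].round(1),"Ft(resist)",(-F[:2]@t).round(2),"Fr",(F[:2]@r).round(2),"Fz",F[2].round(2),"yaw",s["ee_rot"].round(1),s["gripper_width"].round(1))
                                                                                                                                                                                                                                                    ^^^^^^^^^^^^^^^^^^^^^^^^
AttributeError: 'float' object has no attribute 'round'
```

Emit:
{"name": "send_rows", "arguments": {"motion": [{"tx": -0.0013,"ty": 0.0179,"tz": 0,"rx": 0,"ry": 0,"rz": 0,"gripper": 1},{"tx": -0.004,"ty": 0.0175,"tz": 0,"rx": 0,"ry": 0,"rz": 0,"gripper": 1},{"tx": -0.0066,"ty": 0.0167,"tz": 0,"rx": 0,"ry": 0,"rz": 0,"gripper": 1},{"tx": -0.009,"ty": 0.0156,"tz": 0,"rx": 0,"ry": 0,"rz": 0,"gripper": 1},{"tx": -0.0112,"ty": 0.014,"tz": 0,"rx": 0,"ry": 0,"rz": 0,"gripper": 1},{"tx": -0.0132,"ty": 0.0122,"tz": 0,"rx": 0,"ry": 0,"rz": 0,"gripper": 1}]}}

```text
time_s: 8.32
ee_pos: [596.1, -31.8, 162.9]
ee_rot: [-179.5, -0.4, 117.2]
force: [-9.7, 2.5, 8.4]
gripper_width: 21.8
gripper_force: 35.0
```

```bash
sed -i 's/,s\["gripper_width"\].round(1)/,round(s["gripper_width"],1)/' fs.py; python3 fs.py
```

```text
t 8.32 phi 0.808 r 59.99 z 162.9 Ft(resist) 10.02 Fr -0.86 Fz 8.41 yaw [-179.5   -0.4  117.2] 21.8
```

Emit:
{"name": "send_rows", "arguments": {"motion": [{"tx": -0.0149,"ty": 0.0101,"tz": 0,"rx": 0,"ry": 0,"rz": 0,"gripper": 1},{"tx": -0.0162,"ty": 0.0078,"tz": 0,"rx": 0,"ry": 0,"rz": 0,"gripper": 1},{"tx": -0.0172,"ty": 0.0052,"tz": 0,"rx": 0,"ry": 0,"rz": 0,"gripper": 1},{"tx": -0.0178,"ty": 0.0026,"tz": 0,"rx": 0,"ry": 0,"rz": 0,"gripper": 1},{"tx": -0.018,"ty": -0.0001,"tz": 0,"rx": 0,"ry": 0,"rz": 0,"gripper": 1},{"tx": -0.0178,"ty": -0.0028,"tz": 0,"rx": 0,"ry": 0,"rz": 0,"gripper": 1}]}}

```text
time_s: 9.07
ee_pos: [631.3, -70.1, 162.9]
ee_rot: [-179.8, -0.5, 117.2]
force: [-4.2, 8.0, 7.1]
gripper_width: 22.0
gripper_force: 35.0
```

```bash
python3 fs.py
```

```text
t 9.07 phi 1.721 r 57.83 z 162.9 Ft(resist) 8.9 Fr -1.44 Fz 7.08 yaw [-179.8   -0.5  117.2] 22.0
```

Emit:
{"name": "send_rows", "arguments": {"motion": [{"tx": -0.0172,"ty": -0.0054,"tz": -0.001,"rx": 0,"ry": 0,"rz": 0,"gripper": 1},{"tx": -0.0162,"ty": -0.0079,"tz": -0.001,"rx": 0,"ry": 0,"rz": 0,"gripper": 1},{"tx": -0.0148,"ty": -0.0102,"tz": 0,"rx": 0,"ry": 0,"rz": 0,"gripper": 1},{"tx": -0.0131,"ty": -0.0123,"tz": 0,"rx": 0,"ry": 0,"rz": 0,"gripper": 1},{"tx": -0.0111,"ty": -0.0141,"tz": 0,"rx": 0,"ry": 0,"rz": 0,"gripper": 1},{"tx": -0.0089,"ty": -0.0156,"tz": 0,"rx": 0,"ry": 0,"rz": 0,"gripper": 1}]}}

```text
time_s: 9.82
ee_pos: [622.9, -120.9, 162.9]
ee_rot: [180.0, -0.4, 117.2]
force: [4.1, 8.4, 0.6]
gripper_width: 22.0
gripper_force: 35.0
```

```bash
python3 fs.py
```

```text
t 9.82 phi 2.656 r 56.61 z 162.9 Ft(resist) 9.18 Fr -1.47 Fz 0.62 yaw [180.   -0.4 117.2] 22.0
```

Emit:
{"name": "send_rows", "arguments": {"motion": [{"tx": -0.0064,"ty": -0.0168,"tz": 0,"rx": 0,"ry": 0,"rz": 0,"gripper": 1},{"tx": -0.0039,"ty": -0.0176,"tz": 0,"rx": 0,"ry": 0,"rz": 0,"gripper": 1},{"tx": -0.0012,"ty": -0.0179,"tz": 0,"rx": 0,"ry": 0,"rz": 0,"gripper": 1},{"tx": 0.0015,"ty": -0.0179,"tz": 0,"rx": 0,"ry": 0,"rz": 0,"gripper": 1},{"tx": 0.0042,"ty": -0.0175,"tz": 0,"rx": 0,"ry": 0,"rz": 0,"gripper": 1},{"tx": 0.0067,"ty": -0.0167,"tz": 0,"rx": 0,"ry": 0,"rz": 0,"gripper": 1}]}}

```text
time_s: 10.58
ee_pos: [578.2, -147.2, 162.9]
ee_rot: [179.9, 0.0, 117.2]
force: [7.8, 0.1, -2.5]
gripper_width: 22.2
gripper_force: 35.0
```

```bash
python3 fs.py; python3 arc.py 3.6 .1 6; python3 arc.py 4.2 .06 20
```

```text
t 10.57 phi 3.588 r 58.76 z 162.9 Ft(resist) 7.77 Fr 0.09 Fz -2.46 yaw [179.9   0.  117.2] 22.2
[[np.float64(0.0058), np.float64(-0.0105)], [np.float64(0.0069), np.float64(-0.0098)], [np.float64(0.0078), np.float64(-0.0091)], [np.float64(0.0087), np.float64(-0.0083)], [np.float64(0.0095), np.float64(-0.0074)], [np.float64(0.0101), np.float64(-0.0064)]]
[[np.float64(0.0064), np.float64(-0.0033)], [np.float64(0.0066), np.float64(-0.003)], [np.float64(0.0067), np.float64(-0.0026)], [np.float64(0.0069), np.float64(-0.0021)], [np.float64(0.007), np.float64(-0.0017)], [np.float64(0.0071), np.float64(-0.0013)], [np.float64(0.0071), np.float64(-0.0009)], [np.float64(0.0072), np.float64(-0.0004)], [np.float64(0.0072), np.float64(-0.0)], [np.float64(0.0072), np.float64(0.0004)], [np.float64(0.0071), np.float64(0.0008)], [np.float64(0.0071), np.float64(0.0013)], [np.float64(0.007), np.float64(0.0017)], [np.float64(0.0069), np.float64(0.0021)], [np.float64(0.0067), np.float64(0.0025)], [np.float64(0.0066), np.float64(0.0029)], [np.float64(0.0064), np.float64(0.0033)], [np.float64(0.0062), np.float64(0.0037)], [np.float64(0.006), np.float64(0.0041)], [np.float64(0.0057), np.float64(0.0044)]]
```

Emit:
{"name": "send_rows", "arguments": {"motion": [{"tx": 0.0058,"ty": -0.0105,"tz": 0,"rx": 0,"ry": 0,"rz": 0,"gripper": 1},{"tx": 0.0069,"ty": -0.0098,"tz": 0,"rx": 0,"ry": 0,"rz": 0,"gripper": 1},{"tx": 0.0078,"ty": -0.0091,"tz": 0,"rx": 0,"ry": 0,"rz": 0,"gripper": 1},{"tx": 0.0087,"ty": -0.0083,"tz": 0,"rx": 0,"ry": 0,"rz": 0,"gripper": 1},{"tx": 0.0095,"ty": -0.0074,"tz": 0,"rx": 0,"ry": 0,"rz": 0,"gripper": 1},{"tx": 0.0101,"ty": -0.0064,"tz": 0,"rx": 0,"ry": 0,"rz": 0,"gripper": 1}]}}

```text
time_s: 11.32
ee_pos: [544.1, -138.6, 162.9]
ee_rot: [179.9, 0.2, 117.2]
force: [7.2, -3.4, -5.4]
gripper_width: 22.0
gripper_force: 35.0
```

```bash
python3 fs.py
```

```text
t 11.32 phi 4.191 r 59.69 z 162.9 Ft(resist) 7.89 Fr -1.05 Fz -5.45 yaw [179.9   0.2 117.2] 22.0
```

Emit:
{"name": "send_rows", "arguments": {"motion": [{"tx": 0.0064,"ty": -0.0033,"tz": 0,"rx": 0,"ry": 0,"rz": 0,"gripper": 1},{"tx": 0.0066,"ty": -0.003,"tz": 0,"rx": 0,"ry": 0,"rz": 0,"gripper": 1},{"tx": 0.0067,"ty": -0.0026,"tz": 0,"rx": 0,"ry": 0,"rz": 0,"gripper": 1}]}}

```text
time_s: 11.7
ee_pos: [535.4, -132.2, 162.9]
ee_rot: [180.0, 0.2, 117.2]
force: [6.1, -4.7, -4.9]
gripper_width: 22.2
gripper_force: 35.0
```

```bash
python3 fs.py
```

```text
t 11.7 phi 4.371 r 60.03 z 162.9 Ft(resist) 7.6 Fr -0.76 Fz -4.92 yaw [180.    0.2 117.2] 22.2
```

Emit:
{"name": "send_rows", "arguments": {"motion": [{"tx": 0.0069,"ty": -0.0021,"tz": 0,"rx": 0,"ry": 0,"rz": 0,"gripper": 1},{"tx": 0.007,"ty": -0.0017,"tz": 0,"rx": 0,"ry": 0,"rz": 0,"gripper": 1},{"tx": 0.0071,"ty": -0.0013,"tz": 0,"rx": 0,"ry": 0,"rz": 0,"gripper": 1}]}}

```text
time_s: 12.08
ee_pos: [527.9, -124.4, 162.9]
ee_rot: [-179.9, 0.2, 117.2]
force: [5.6, -5.9, -3.6]
gripper_width: 21.9
gripper_force: 35.0
```

```bash
python3 fs.py
```

```text
t 12.07 phi 4.551 r 60.46 z 162.9 Ft(resist) 8.09 Fr -1.02 Fz -3.59 yaw [-179.9    0.2  117.2] 21.9
```

Baseline is about 7.8 N. Continuing in 0.18 rad steps and watching the tangential force.

Emit:
{"name": "send_rows", "arguments": {"motion": [{"tx": 0.0071,"ty": -0.0009,"tz": 0,"rx": 0,"ry": 0,"rz": 0,"gripper": 1},{"tx": 0.0072,"ty": -0.0004,"tz": 0,"rx": 0,"ry": 0,"rz": 0,"gripper": 1},{"tx": 0.0072,"ty": 0,"tz": 0,"rx": 0,"ry": 0,"rz": 0,"gripper": 1}]}}

```text
time_s: 12.45
ee_pos: [521.8, -115.5, 163.0]
ee_rot: [-179.8, 0.2, 117.3]
force: [4.1, -6.8, -3.0]
gripper_width: 21.9
gripper_force: 35.0
```

```bash
python3 fs.py
```

```text
t 12.45 phi 4.728 r 60.99 z 163.0 Ft(resist) 7.97 Fr -0.68 Fz -3.04 yaw [-179.8    0.2  117.3] 21.9
```

Emit:
{"name": "send_rows", "arguments": {"motion": [{"tx": 0.0072,"ty": 0.0004,"tz": 0,"rx": 0,"ry": 0,"rz": 0,"gripper": 1},{"tx": 0.0071,"ty": 0.0008,"tz": 0,"rx": 0,"ry": 0,"rz": 0,"gripper": 1},{"tx": 0.0071,"ty": 0.0013,"tz": 0,"rx": 0,"ry": 0,"rz": 0,"gripper": 1}]}}

```text
time_s: 12.82
ee_pos: [517.3, -105.7, 162.9]
ee_rot: [-179.7, 0.2, 117.3]
force: [2.6, -7.6, -1.4]
gripper_width: 22.2
gripper_force: 35.0
```

```bash
python3 fs.py; python3 arc.py 5.1 .06 24
```

```text
t 12.82 phi 4.905 r 61.64 z 162.9 Ft(resist) 8.05 Fr -0.37 Fz -1.39 yaw [-179.7    0.2  117.3] 22.2
[[np.float64(0.0066), np.float64(0.0029)], [np.float64(0.0064), np.float64(0.0033)], [np.float64(0.0062), np.float64(0.0037)], [np.float64(0.006), np.float64(0.0041)], [np.float64(0.0057), np.float64(0.0044)], [np.float64(0.0054), np.float64(0.0047)], [np.float64(0.0051), np.float64(0.0051)], [np.float64(0.0048), np.float64(0.0053)], [np.float64(0.0045), np.float64(0.0056)], [np.float64(0.0041), np.float64(0.0059)], [np.float64(0.0038), np.float64(0.0061)], [np.float64(0.0034), np.float64(0.0063)], [np.float64(0.003), np.float64(0.0065)], [np.float64(0.0026), np.float64(0.0067)], [np.float64(0.0022), np.float64(0.0068)], [np.float64(0.0018), np.float64(0.007)], [np.float64(0.0014), np.float64(0.0071)], [np.float64(0.001), np.float64(0.0071)], [np.float64(0.0005), np.float64(0.0072)], [np.float64(0.0001), np.float64(0.0072)], [np.float64(-0.0003), np.float64(0.0072)], [np.float64(-0.0008), np.float64(0.0072)], [np.float64(-0.0012), np.float64(0.0071)], [np.float64(-0.0016), np.float64(0.007)]]
```

Emit:
{"name": "send_rows", "arguments": {"motion": [{"tx": 0.007,"ty": 0.0017,"tz": 0,"rx": 0,"ry": 0,"rz": 0,"gripper": 1},{"tx": 0.0069,"ty": 0.0021,"tz": 0,"rx": 0,"ry": 0,"rz": 0,"gripper": 1},{"tx": 0.0067,"ty": 0.0025,"tz": 0,"rx": 0,"ry": 0,"rz": 0,"gripper": 1}]}}

```text
time_s: 13.2
ee_pos: [514.5, -95.2, 162.9]
ee_rot: [-179.6, 0.1, 117.3]
force: [-0.8, -7.7, -0.5]
gripper_width: 21.9
gripper_force: 35.0
```

```bash
python3 fs.py
```

```text
t 13.2 phi 5.079 r 62.33 z 162.9 Ft(resist) 7.53 Fr 1.6 Fz -0.46 yaw [-1.796e+02  1.000e-01  1.173e+02] 21.9
```

Emit:
{"name": "send_rows", "arguments": {"motion": [{"tx": 0.0066,"ty": 0.0029,"tz": 0,"rx": 0,"ry": 0,"rz": 0,"gripper": 1},{"tx": 0.0064,"ty": 0.0033,"tz": 0,"rx": 0,"ry": 0,"rz": 0,"gripper": 1},{"tx": 0.0062,"ty": 0.0037,"tz": 0,"rx": 0,"ry": 0,"rz": 0,"gripper": 1}]}}

```text
time_s: 13.58
ee_pos: [513.6, -84.4, 162.9]
ee_rot: [-179.5, 0.1, 117.3]
force: [-2.2, -7.8, 0.9]
gripper_width: 22.2
gripper_force: 35.0
```

```bash
python3 fs.py
```

```text
t 13.57 phi 5.252 r 63.0 z 162.9 Ft(resist) 7.89 Fr 1.66 Fz 0.87 yaw [-1.795e+02  1.000e-01  1.173e+02] 22.2
```

Emit:
{"name": "send_rows", "arguments": {"motion": [{"tx": 0.006,"ty": 0.0041,"tz": 0,"rx": 0,"ry": 0,"rz": 0,"gripper": 1},{"tx": 0.0057,"ty": 0.0044,"tz": 0,"rx": 0,"ry": 0,"rz": 0,"gripper": 1},{"tx": 0.0054,"ty": 0.0047,"tz": 0,"rx": 0,"ry": 0,"rz": 0,"gripper": 1}]}}

```text
time_s: 13.95
ee_pos: [514.8, -73.7, 162.9]
ee_rot: [-179.4, 0.0, 117.3]
force: [-4.3, -7.5, 3.4]
gripper_width: 22.2
gripper_force: 35.0
```

```bash
python3 fs.py
```

```text
t 13.95 phi 5.422 r 63.49 z 162.9 Ft(resist) 8.25 Fr 2.4 Fz 3.43 yaw [-179.4    0.   117.3] 22.2
```

Emit:
{"name": "send_rows", "arguments": {"motion": [{"tx": 0.0051,"ty": 0.0051,"tz": 0,"rx": 0,"ry": 0,"rz": 0,"gripper": 1},{"tx": 0.0048,"ty": 0.0053,"tz": 0,"rx": 0,"ry": 0,"rz": 0,"gripper": 1},{"tx": 0.0045,"ty": 0.0056,"tz": 0,"rx": 0,"ry": 0,"rz": 0,"gripper": 1}]}}

```text
time_s: 14.32
ee_pos: [517.6, -63.7, 162.9]
ee_rot: [-179.3, -0.0, 117.3]
force: [-6.5, -8.2, 5.4]
gripper_width: 21.5
gripper_force: 35.0
```

```bash
python3 fs.py
```

```text
t 14.32 phi 5.585 r 63.87 z 162.9 Ft(resist) 10.1 Fr 2.81 Fz 5.44 yaw [-179.3   -0.   117.3] 21.5
```

Emit:
{"name": "send_rows", "arguments": {"motion": [{"tx": 0.0041,"ty": 0.0059,"tz": 0,"rx": 0,"ry": 0,"rz": 0,"gripper": 1},{"tx": 0.0038,"ty": 0.0061,"tz": 0,"rx": 0,"ry": 0,"rz": 0,"gripper": 1}]}}

```text
time_s: 14.58
ee_pos: [520.3, -57.8, 162.9]
ee_rot: [-179.2, -0.0, 117.3]
force: [-7.3, -8.9, 6.3]
gripper_width: 22.1
gripper_force: 35.0
```

```bash
python3 fs.py
```

```text
t 14.57 phi 5.688 r 64.01 z 162.9 Ft(resist) 11.31 Fr 2.11 Fz 6.29 yaw [-179.2   -0.   117.3] 22.1
```

Emit:
{"name": "send_rows", "arguments": {"motion": [{"tx": 0.0034,"ty": 0.0063,"tz": 0,"rx": 0,"ry": 0,"rz": 0,"gripper": 1},{"tx": 0.0015,"ty": 0.0033,"tz": 0,"rx": 0,"ry": 0,"rz": 0,"gripper": 1}]}}

```text
time_s: 14.82
ee_pos: [522.8, -53.5, 162.9]
ee_rot: [-179.1, -0.0, 117.3]
force: [-8.9, -8.9, 8.1]
gripper_width: 22.0
gripper_force: 35.0
```

```bash
python3 fs.py; python3 - <<'E'
from h import *
o=[]
for n,y,x in(("side",150,200),("scene",100,90)):
    c=cam(n); o.append(cv2.resize(c["img"][y:y+150,x:x+200],None,fx=2,fy=2))
cv2.imwrite("pics/i.png",np.hstack(o))
E
```

```text
t 14.82 phi 5.764 r 64.04 z 162.9 Ft(resist) 12.34 Fr 2.63 Fz 8.06 yaw [-179.1   -0.   117.3] 22.0
```

View pics/i.png

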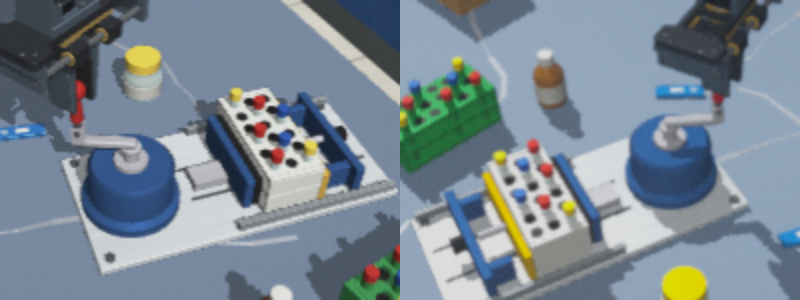

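Rack is home: in the scene crop the yellow plate at (510,225) touches the rack and the jaw touches the other side. Resistance is +4.4 N over baseline (about 34 N), so a little more to reach mid-range.

Emit:
{"name": "send_rows", "arguments": {"motion": [{"tx": 0.002,"ty": 0.0054,"tz": -0.001,"rx": 0,"ry": 0,"rz": 0,"gripper": 1},{"tx": 0.0014,"ty": 0.0054,"tz": 0,"rx": 0,"ry": 0,"rz": 0,"gripper": 1},{"tx": 0,"ty": 0,"tz": 0,"rx": 0,"ry": 0,"rz": 0,"gripper": 1}]}}

```text
time_s: 15.3
ee_pos: [526.4, -49.6, 163.1]
ee_rot: [-179.1, -0.1, 117.3]
force: [-8.1, -8.6, 5.8]
gripper_width: 22.0
gripper_force: 35.0
```

```bash
python3 fs.py; python3 - <<'E'
from h import *
from scipy.optimize import least_squares
P=np.array([[549.9,-34.2],[596.1,-31.8],[631.3,-70.1],[622.9,-120.9],[578.2,-147.2],[544.1,-138.6],[535.4,-132.2],[527.9,-124.4],[521.8,-115.5],[517.3,-105.7],[514.5,-95.2],[513.6,-84.4],[514.8,-73.7],[517.6,-63.7],[520.3,-57.8],[522.8,-53.5]])
r=least_squares(lambda q:np.hypot(*(P-q[:2]).T)-q[2],[575,-88,60]);print(r.x,r.fun.round(1))
p=env.state()["ee_pos"];d=p[:2]-r.x[:2];print(p,np.degrees(np.arctan2(d[1],d[0])),np.hypot(*d))
d=p[:2]-[576.5,-88.5];print(np.degrees(np.arctan2(d[1],d[0])))
E
```

```text
t 15.3 phi 5.847 r 63.38 z 163.1 Ft(resist) 11.71 Fr 1.15 Fz 5.85 yaw [-1.791e+02 -1.000e-01  1.173e+02] 22.0
[573.58501319 -86.86662474  59.76483666] [-2.  -0.3  0.3  0.2  0.7 -0.2 -0.5 -0.6 -0.6 -0.4 -0.1  0.3  0.5  0.8
  0.9  1. ]
[526.42560184 -49.6391957  163.06142318] 141.71259509269052 60.08237305106718
142.18634378013326
```

Tangential creep-free estimate: 0.44 rad past contact, about 42–50 N. Now turning the hand to line up with the arm (about 142°), then easing off the tangential load.

Emit:
{"name": "send_rows", "arguments": {"motion": [{"tx": 0,"ty": 0,"tz": 0,"rx": 0,"ry": 0,"rz": -0.206,"gripper": 1},{"tx": 0,"ty": 0,"tz": 0,"rx": 0,"ry": 0,"rz": -0.206,"gripper": 1},{"tx": 0,"ty": 0,"tz": 0,"rx": 0,"ry": 0,"rz": -0.206,"gripper": 1},{"tx": 0,"ty": 0,"tz": 0,"rx": 0,"ry": 0,"rz": -0.206,"gripper": 1},{"tx": 0,"ty": 0,"tz": 0,"rx": 0,"ry": 0,"rz": 0,"gripper": 1}]}}

```text
time_s: 15.92
ee_pos: [526.9, -50.6, 163.1]
ee_rot: [-179.1, -0.3, 142.1]
force: [-8.0, -12.0, 5.2]
gripper_width: 21.8
gripper_force: 35.0
```

```bash
python3 fs.py
```

```text
t 15.93 phi 5.84 r 62.43 z 163.1 Ft(resist) 14.37 Fr -0.92 Fz 5.18 yaw [-179.1   -0.3  142.1] 21.8
```

Emit:
{"name": "send_rows", "arguments": {"motion": [{"tx": 0,"ty": -0.001,"tz": 0,"rx": 0,"ry": 0,"rz": 0,"gripper": 1},{"tx": 0,"ty": 0,"tz": 0,"rx": 0,"ry": 0,"rz": 0,"gripper": 1}]}}

```text
time_s: 16.18
ee_pos: [526.8, -50.7, 163.1]
ee_rot: [-179.2, -0.3, 142.0]
force: [-7.0, -9.3, 4.5]
gripper_width: 22.0
gripper_force: 35.0
```

```bash
python3 fs.py
```

```text
t 16.18 phi 5.838 r 62.42 z 163.1 Ft(resist) 11.61 Fr -0.09 Fz 4.5 yaw [-179.2   -0.3  142. ] 22.0
```

Emit:
{"name": "send_rows", "arguments": {"motion": [{"tx": 0,"ty": -0.0018,"tz": 0,"rx": 0,"ry": 0,"rz": 0,"gripper": 1},{"tx": 0,"ty": -0.0018,"tz": 0,"rx": 0,"ry": 0,"rz": 0,"gripper": 1},{"tx": 0,"ty": 0,"tz": 0,"rx": 0,"ry": 0,"rz": 0,"gripper": 1}], "grip_force": 20}}

```text
time_s: 16.55
ee_pos: [527.3, -50.2, 163.0]
ee_rot: [-179.5, -0.3, 142.0]
force: [-4.0, -5.0, 1.7]
gripper_width: 22.6
gripper_force: 20.0
```

```bash
python3 fs.py
```

```text
t 16.55 phi 5.849 r 62.36 z 163.0 Ft(resist) 6.37 Fr 0.09 Fz 1.72 yaw [-179.5   -0.3  142. ] 22.6
```

Emit:
{"name": "send_rows", "arguments": {"motion": [{"tx": -0.0144,"ty": 0,"tz": 0.001,"rx": 0,"ry": 0,"rz": 0,"gripper": 1},{"tx": -0.0142,"ty": 0,"tz": 0.0028,"rx": 0,"ry": 0,"rz": 0,"gripper": 1},{"tx": -0.0136,"ty": 0,"tz": 0.0046,"rx": 0,"ry": 0,"rz": 0,"gripper": 1},{"tx": -0.0128,"ty": 0,"tz": 0.0064,"rx": 0,"ry": 0,"rz": 0,"gripper": 1},{"tx": -0.012,"ty": 0,"tz": 0.008,"rx": 0,"ry": 0,"rz": 0,"gripper": 1},{"tx": -0.0108,"ty": 0,"tz": 0.0094,"rx": 0,"ry": 0,"rz": 0,"gripper": 1}]}}

```text
time_s: 17.3
ee_pos: [558.5, -73.0, 146.7]
ee_rot: [-179.7, -0.4, 141.9]
force: [-5.0, -2.6, 0.8]
gripper_width: 22.5
gripper_force: 20.0
```

```bash
python3 fs.py; python3 -c "
from h import *;s=env.state();print(s['ee_pos'],s['force'])"
```

```text
t 17.3 phi 5.897 r 23.72 z 146.7 Ft(resist) 5.22 Fr 2.14 Fz 0.81 yaw [-179.7   -0.4  141.9] 22.5
[558.51526847 -73.03966066 146.65320498] [-5.02384086 -2.56401683  0.8053791 ]
```

Emit:
{"name": "send_rows", "arguments": {"motion": [{"tx": -0.0094,"ty": -0.001,"tz": 0.0108,"rx": 0,"ry": 0,"rz": 0,"gripper": 1},{"tx": -0.008,"ty": -0.001,"tz": 0.012,"rx": 0,"ry": 0,"rz": 0,"gripper": 1},{"tx": -0.0064,"ty": 0,"tz": 0.0128,"rx": 0,"ry": 0,"rz": 0,"gripper": 1},{"tx": -0.0046,"ty": 0,"tz": 0.0136,"rx": 0,"ry": 0,"rz": 0,"gripper": 1},{"tx": -0.0028,"ty": 0,"tz": 0.0142,"rx": 0,"ry": 0,"rz": 0,"gripper": 1},{"tx": -0.001,"ty": 0,"tz": 0.0144,"rx": 0,"ry": 0,"rz": 0,"gripper": 1},{"tx": 0,"ty": 0,"tz": 0,"rx": 0,"ry": 0,"rz": 0,"gripper": 1}]}}

```text
time_s: 18.18
ee_pos: [574.0, -83.8, 108.3]
ee_rot: [-179.9, 0.0, 141.9]
force: [-2.8, -3.9, 0.6]
gripper_width: 22.3
gripper_force: 20.0
```

```bash
python3 -c "
from h import *;s=env.state();print(s['ee_pos'],s['force'],s['torque'],s['gripper_width'])"
```

```text
[573.9895108  -83.75523738 108.32578916] [-2.82172082 -3.87113444  0.58155391] [-0.66965793  0.4209399   0.0917213 ] 22.282383164304044
```

Emit:
{"name": "send_rows", "arguments": {"motion": [{"tx": 0,"ty": 0,"tz": 0.003,"rx": 0,"ry": 0,"rz": 0,"gripper": 1},{"tx": 0,"ty": 0,"tz": 0.003,"rx": 0,"ry": 0,"rz": 0,"gripper": 1},{"tx": 0,"ty": 0,"tz": 0,"rx": 0,"ry": 0,"rz": 0,"gripper": 1}]}}

```text
time_s: 18.55
ee_pos: [574.1, -83.8, 106.2]
ee_rot: [-180.0, 0.0, 141.9]
force: [-2.6, -4.2, 1.0]
gripper_width: 22.5
gripper_force: 20.0
```

```bash
python3 -c "
from h import *;s=env.state();print(s['ee_pos'],s['force'],s['torque'],s['gripper_width'])"
```

```text
[574.11379337 -83.75828693 106.19134013] [-2.56733247 -4.20313817  1.02172629] [-0.72983501  0.51650815  0.05280724] 22.504055223089907
```

Emit:
{"name": "send_rows", "arguments": {"motion": [{"tx": 0,"ty": 0,"tz": 0.003,"rx": 0,"ry": 0,"rz": 0,"gripper": 1},{"tx": 0,"ty": 0,"tz": 0,"rx": 0,"ry": 0,"rz": 0,"gripper": 1}]}}

```text
time_s: 18.8
ee_pos: [574.2, -83.7, 105.3]
ee_rot: [-180.0, 0.1, 141.9]
force: [-4.4, -4.0, 5.2]
gripper_width: 22.5
gripper_force: 20.0
```

```bash
python3 - <<'E'
from h import *
s=env.state();print(s['ee_pos'],s['force'],s['gripper_width'])
o=[]
for n,y,x in(("side",180,220),("scene",130,190)):
    c=cam(n); o.append(cv2.resize(c["img"][y:y+100,x:x+100],None,fx=4,fy=4,interpolation=2))
cv2.imwrite("pics/j.png",np.hstack(o))
E
```

```text
[574.18268706 -83.7404811  105.30700799] [-4.40345264 -4.04515629  5.1689657 ] 22.46674434998472
```

View pics/j.png

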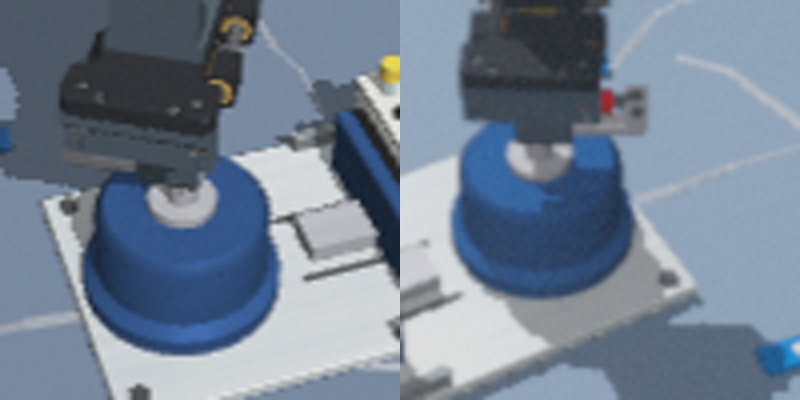

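Handle is down: Fz jumped to 5 N at the stop and the red handle lies along the arm (scene crop (607,102)). Releasing and rising.

Emit:
{"name": "send_rows", "arguments": {"motion": [{"tx": 0,"ty": 0,"tz": -0.001,"rx": 0,"ry": 0,"rz": 0,"gripper": -0.1},{"tx": 0,"ty": 0,"tz": 0,"rx": 0,"ry": 0,"rz": 0,"gripper": -0.2},{"tx": 0,"ty": 0,"tz": 0,"rx": 0,"ry": 0,"rz": 0,"gripper": -0.2},{"tx": 0,"ty": 0,"tz": 0,"rx": 0,"ry": 0,"rz": 0,"gripper": -0.2},{"tx": 0,"ty": 0,"tz": 0,"rx": 0,"ry": 0,"rz": 0,"gripper": -0.2},{"tx": 0,"ty": 0,"tz": -0.02,"rx": 0,"ry": 0,"rz": 0,"gripper": -0.2},{"tx": 0,"ty": 0,"tz": -0.05,"rx": 0,"ry": 0,"rz": 0,"gripper": -0.2},{"tx": 0,"ty": 0,"tz": -0.08,"rx": 0,"ry": 0,"rz": 0,"gripper": -0.2},{"tx": 0,"ty": 0,"tz": -0.08,"rx": 0,"ry": 0,"rz": 0,"gripper": -0.2},{"tx": 0,"ty": 0,"tz": -0.08,"rx": 0,"ry": 0,"rz": 0,"gripper": -0.2},{"tx": -0.1,"ty": -0.06,"tz": -0.05,"rx": 0,"ry": 0,"rz": 0,"gripper": -0.2},{"tx": 0,"ty": 0,"tz": 0,"rx": 0,"ry": 0,"rz": 0,"gripper": -0.2}]}}

```text
time_s: 20.4
ee_pos: [596.4, -139.8, 287.3]
ee_rot: [179.9, 0.4, 141.8]
force: [0.1, 0.9, -0.5]
gripper_width: 54.6
gripper_force: 0.0
```

```bash
python3 - <<'E'
from h import *
s=env.state();print(s['ee_pos'],s['force'],s['gripper_width'])
S=cam("scene");T=cam("side")
a=S["img"][110:260,80:300];b=T["img"][180:330,220:440]
cv2.imwrite("pics/k.png",cv2.resize(np.vstack([a,b]),None,fx=2,fy=2))
print([r for r in red(S,40)],[r for r in red(T,60)])
E
```

```text
[ 596.36926593 -139.77385204  287.3267371 ] [ 0.1169783   0.8566002  -0.51642969] 54.61349168343513
[([222, 151, 21, 9, 108], [231.1, 154.7]), ([493, 337, 19, 47, 634], [503.8, 364.7])] [([96, 81, 74, 42, 2238], [133.3, 99.8]), ([245, 210, 23, 10, 157], [257.1, 214.0])]
```

View pics/k.png

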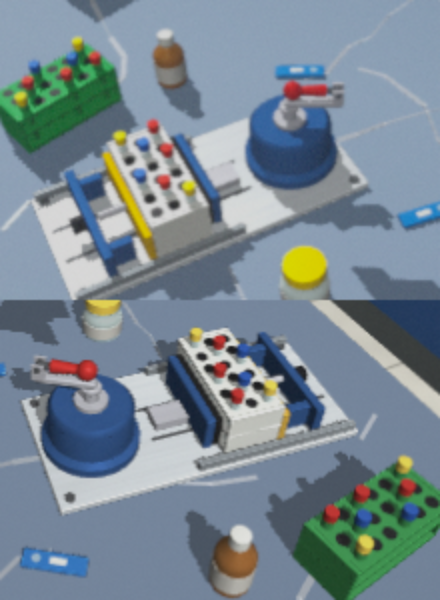

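```bash
python3 - <<'E'
from h import *
S=cam("scene");T=cam("side")
p,e=tri([ray(S,(248.5,157.5)),ray(T,(241,214))]);b,e2=tri([ray(S,(226,155)),ray(T,(263.5,214.7))])
d=p-b;print(p,b,np.degrees(np.arctan2(d[1],d[0])))
print(env.job_done())
E
```

```text
[530.70367739 -53.13257858 115.30872442] [573.51610554 -84.71323308 123.24603343] 143.58560123934356
the job is handed in; nothing more can be done
None
```

I clamped the rack against the end stop at an estimated 42–50 N (snug is 30–70 N), folded the handle flat, let go and handed the job in at about 20 s; the last pictures showed the crank holding and the bystanders undisturbed.

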